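Pin the chase to the proof-press bed

TASK

Lock the chase to the proof-press bed. From the wooden pin block take the quick-release pin whose head has a steel squeeze button at each end, pinch both buttons in so that its locking balls draw in, slide it down through the clevis and the chase lug until its flange sits fully home on the bush, then let go so that the buttons spring back and the balls lock underneath.

Things in the scene. Friction and masses are not known exactly. Their poses are not given: they have to be found in the camera images.
- pin: Quick-release pin, 0.3 kg. Origin: its axis at the flange's underside; z up. Below: shank 16 mm dia, 70 long, tip tapered to 8; a locking ball toward +x and -x, 56 below, flat-faced (pushing does not drive them in). Above: flange 44 dia, 5 thick; black oblong head 42 (x) x 26 (y), top at 46; steel buttons 20 wide, 26 high at its +x and -x ends, centred 28 up, 56 across out, 46 pressed.
- pin_button (a joint): How far the buttons are pressed (m): 0 out, balls 30 mm across; 0.005 fully in, balls inside the shank. Both buttons and balls move together, and spring out on release. Pinching along the pin's x with over 8 N a side presses them fully and holds the pin; gripping its plain y sides does not press them.
- mouth (a point): Centre of the rim of the steel funnel bush on the clevis, 78 mm above the table: the pin's origin comes here when home; z up the hole. Funnel 38 mm wide at the rim, 23 at its foot 14 below; the aligned holes under it are 23 wide, ending 48 below the rim, free space beneath. Clevis 64 x 88 mm, fixed on an iron bed; the chase lies beyond it, top 53 above the table. Place and heading vary.
- rack: Wooden pin block 90 (x) x 240 (y) x 80 mm high, fixed, origin under its centre. Three through holes 36 mm wide in a row along y, 80 apart, each with a pin hanging upright by its flange on the block's top; they lift straight out. One is the pin with buttons, the others plain: one with a T-bar, one with a round knob (tops 44 above the block). Which hole holds which varies; so do headings.
Not all that is in view belongs to the job. What is shaped like the pin but green or orange is not meant.

How it is judged:
By the outcome, as a careful person would: the job done as asked, in the order asked, and still so for the second after the job is handed in, with the robot touching nothing.
It also fails if it takes over 42 s, if anything falls off the work surface, if the arm or the gripper's body presses on something with over 40 N, if the wrist force passes 120 N, or if a joint passes its speed limit or range.

ROBOT

A 6-joint arm with a two-finger parallel gripper is mounted at the origin on the work surface. World frame = base frame: x ahead of the robot, y to its left, z up, the work surface at z = 0. Lengths are in m, angles in rad, forces in N, time in s.
With the tool pointing down it reaches from about 0.3 to 0.875 m from the base axis. Payload 6.4 kg.
Tool frame: the origin (TCP) lies between the finger pads; the fingertips stand 8 mm ahead of it and the grasp point (between the pads) lies 11 mm behind it; z points along the fingers, x is the direction in which the jaws open and shut, and the axes are right-handed (so a half turn about z gives the same grasp; the last joint's range is limited). The gripper opens to 85 mm and grips with 20 to 120 N. Pads are 22 mm wide; open, the fingers measure 114 mm over their backs; the gripper's body (76 mm by 85 mm) begins 54 mm behind the grasp point. The pads swing forward as they close: fully open they stand 13 mm farther back than shut.
Start: joints at [-1.382, 0.181, 1.607, -0, 1.354, -0.206], TCP at [0.221, -0.531, 0.209] pointing down, gripper open.
Joint ranges: [-2.99, 2.99], [-0.89, 2.07], [0.3, 2.58], [-1.14, 4.28], [0, 2.63], [-3.12, 3.12]. Speed limits (rad/s): [2.57, 2.57, 3.01, 3.14, 3.14, 3.14].

INTERFACE

Orientations are given as a unit quaternion [w, x, y, z].
In Python, from bench import ctrl gives the robot as it stands.
- The arm moves only by the tool drive_tool, never from a script. Its argument "commands" is a list of rows, each an object of numbers: "gripper": the closure, from 0 (fully open) to 1 (shut); "dx", "dy", "dz": the shift along the tool's x, y, z in cm; "turn": the turn about the tool's z in degrees. A call has 1 to 20 rows; each row is the pose to reach, as a shift and turn from the pose commanded when the call began, along the tool's axes at that moment; what a row does not reach only later rows make up. A row lasts 1/8 s, in which the tool goes at most 62.5 mm and 10.7 degrees, less where a joint would pass 70% of its speed; a pose out of reach is approached as far as the arm can. A call with a gripper value outside its range is refused whole. The fingers move at their own pace and stop on an object; the grip force is fixed at half the most. Time passes only in rows, so rows that repeat a pose let the fingers close. It gives the time, the measured TCP pose, the force and the opening at its end, in the units of the state.
- ctrl.get_obs(): the state, without advancing time (a new reading comes with each control period).
- ctrl.camera(name): name is "scene" or "side" or "wrist"; returns a dict with "image" (384x512x3 uint8, red, green, blue), "mtx" (3x3 intrinsics, pixels), "R" (3x3) and "t" (3): a world point X has camera coordinates R X + t. Camera axes: x right, y down, z forward; pixel columns grow to the right and rows downward; lengths in m; the calibration is good to about 2 mm. A picture is of the moment at which its call begins. There is no depth.
- ctrl.hand_in(): hands the job in, once; it reports no verdict.
The state is a dict: "time_s": time; "q": joint angles; "dq": joint speeds; "joint_efforts": joint torques, N m; "eef_pos": TCP position; "eef_rot": TCP orientation; "wrist_force": force on the tool from outside, world axes, zero at the start; "torque": the same for the moment, N m; "opening": opening from 0.0 (shut) to 1.0 (fully open).
Only numpy, scipy, OpenCV 4.12 (cv2) and the standard library are available. Lean on these libraries where they do the work, as an engineer would, in place of code of your own. Each camera call takes 0.05 s, during which the arm holds its last target.

## Working session

There is one attempt and no reset: what is moved stays moved. The work goes in short steps, Python scripts to look and compute and a tool call to move; the robot and the scene stay as the last step left them, time stands still between calls to the robot, and variables do not carry over. Pictures are saved under pics/ and viewed, and the job is handed in when it is done.

Besides the shell and the picture viewer there is one more tool, called by a JSON object that holds its "fn" and its "kwargs". drive_tool: Moves the arm, as the interface text tells. Its arguments: {"type":"object","properties":{"commands":{"type":"array","items":{"type":"object","properties":{"gripper":{"type":"number"},"dx":{"type":"number"},"dy":{"type":"number"},"dz":{"type":"number"},"turn":{"type":"number"}}}}},"required":["commands"]}

```bash
mkdir -p pics; ls; python3 - <<'E'
from bench import ctrl
import cv2,numpy as np,pickle
o=ctrl.get_obs();print({k:np.round(v,3).tolist() for k,v in o.items()})
d={}
for n in ["scene","side","wrist"]:
    c=ctrl.camera(n);d[n]=c;cv2.imwrite(f"pics/{n}0.png",c["image"][:,:,::-1])
    print(n,np.round(-c["R"].T@c["t"],3),np.round(c["R"][2],2))
pickle.dump(d,open("c0.pkl","wb"))
E
```

```text
pics
{'time_s': 0.0, 'q': [-1.382, 0.182, 1.608, -0.0, 1.354, -0.206], 'dq': [0.001, -0.001, 0.001, 0.001, 0.0, 0.001], 'joint_efforts': [0.001, -44.487, -35.133, -0.0, 0.009, 0.0], 'eef_pos': [0.221, -0.53, 0.208], 'eef_rot': [-0.001, 0.832, -0.555, -0.001], 'wrist_force': [0.096, 0.761, -1.005], 'torque': [-0.041, 0.04, 0.014], 'opening': 1.002}
scene [0.886 0.499 0.702] [-0.42 -0.56 -0.71]
side [ 0.375 -0.662  0.578] [ 0.16  0.79 -0.59]
wrist [ 0.284 -0.503  0.374] [-0.25 -0.1  -0.96]
```

View pics/scene0.png

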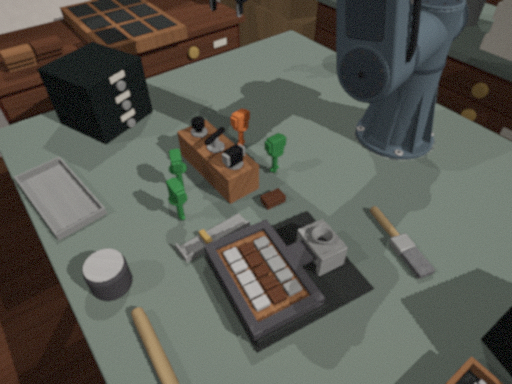

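View pics/side0.png

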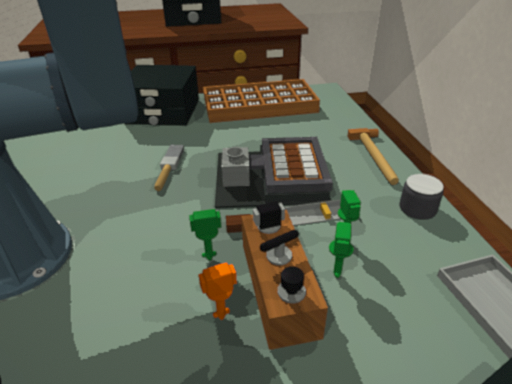

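View pics/wrist0.png

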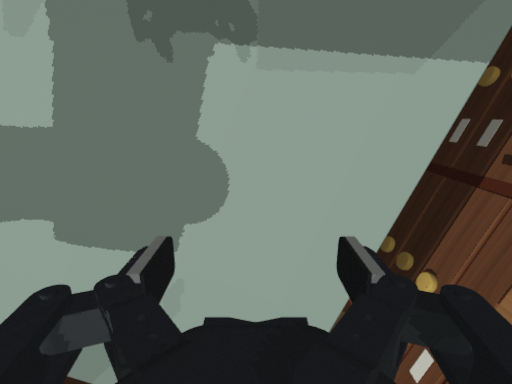

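The scene view shows the block with three pins: knob at (197,125), T-bar at (214,137) and black oblong head at (234,155). In the side view these are at (291,283), (280,242) and (269,216). The look-alikes are the green ones at scene (275,148), (177,163) and (177,190), and the orange one at (241,122). The clevis funnel is at scene (322,235), side (236,155). My choice is the oblong head, which I'll check in a crop.

```bash
python3 - <<'E'
import cv2,pickle,numpy as np
d=pickle.load(open("c0.pkl","rb"))
s=d["scene"]["image"][:,:,::-1];t=d["side"]["image"][:,:,::-1]
def cr(im,u,v,w,h,f): return cv2.resize(im[v:v+h,u:u+w],None,fx=f,fy=f,interpolation=cv2.INTER_CUBIC)
a=cr(s,170,100,100,110,4);b=cr(t,235,190,100,110,4)
cv2.imwrite("pics/crop_pin.png",np.hstack([a,b]))
a=cr(s,285,205,80,80,5);b=cr(t,200,130,80,80,5)
cv2.imwrite("pics/crop_clevis.png",np.hstack([a,b]))
E
```

```text
(no output)
```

View pics/crop_pin.png

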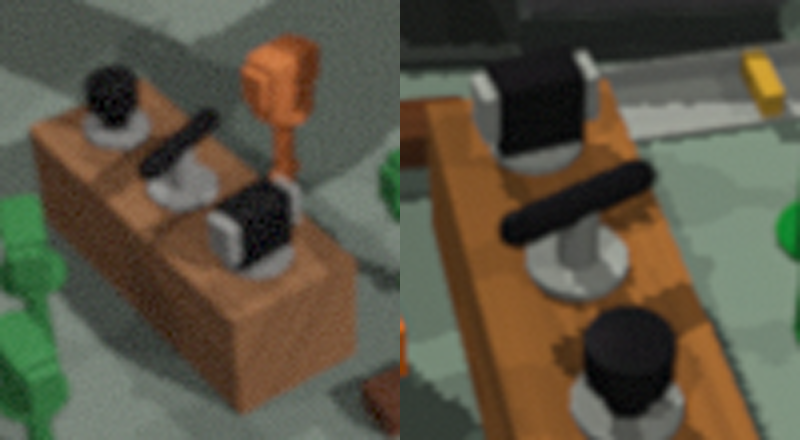

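View pics/crop_clevis.png

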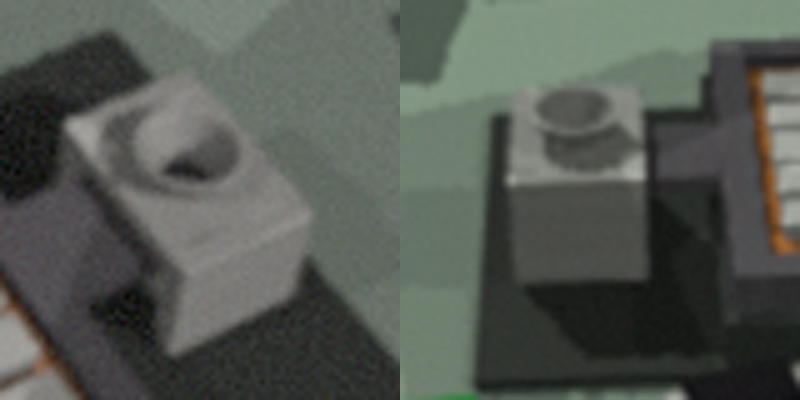

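The crop confirms it: the oblong black head has a light steel plate at each end. Next is a rough triangulation.

```bash
cat > h.py <<'E'
import numpy as np
def ray(c,p):
    m=np.linalg.inv(c["mtx"])@np.array([p[0],p[1],1.]);return -c["R"].T@c["t"],c["R"].T@m
def plane(c,p,z):
    o,d=ray(c,p);return o+d*(z-o[2])/d[2]
def tri(a,p,b,q):
    o,d=ray(a,p);e,f=ray(b,q)
    s=np.linalg.lstsq(np.c_[d,-f],e-o,rcond=None)[0]
    return (o+d*s[0]+e+f*s[1])/2,np.linalg.norm(o+d*s[0]-e-f*s[1])
def proj(c,X):
    x=c["mtx"]@(c["R"]@np.asarray(X)+c["t"]);return x[:2]/x[2]
E
python3 - <<'E'
import pickle,numpy as np
from h import *
np.set_printoptions(precision=4,suppress=True)
d=pickle.load(open("c0.pkl","rb"));s=d["scene"];t=d["side"]
S=lambda x,y:(170+x/4,100+y/4);T=lambda x,y:(235+(x-400)/4,190+y/4)
# black top corners, plane .126
for n,p in dict(a=S(213,212),b=S(268,178)).items(): print(n,plane(s,p,.126))
print("side top L,R back",plane(t,T(502,60),.126),plane(t,T(580,50),.126),plane(t,T(585,92),.126),plane(t,T(500,105),.126))
print("head mid tri",tri(s,S(258,215),t,T(542,100)))
# block top corners
for n,p in dict(near=S(238,322),right=S(355,262),left=S(32,128),back=S(140,78)).items(): print(n,plane(s,p,.08))
S=lambda x,y:(285+x/5,205+y/5);T=lambda x,y:(200+(x-400)/5,130+y/5)
print("mouth",plane(s,S(172,145),.078),plane(t,T(575,110),.078),tri(s,S(172,145),t,T(575,110)))
for p in [S(65,125),S(185,275),S(310,215),S(185,72)]: print(plane(s,p,.06))
for n,p in dict(greenBR=(275,140),or_=(241,115),g1=(177,156),g2=(177,183)).items(): print(n,plane(s,p,.08))
for p,q in [((275,141),(206,218)),((241,114),(219,275)),((177,157),(343,235)),((177,183),(350,203))]: print(tri(s,p,t,q))
E
```

```text
a [ 0.5266 -0.1023  0.126 ]
b [ 0.4832 -0.1086  0.126 ]
side top L,R back [ 0.4855 -0.0966  0.126 ] [ 0.5216 -0.0966  0.126 ] [ 0.5167 -0.1264  0.126 ] [ 0.4784 -0.1275  0.126 ]
head mid tri (array([ 0.499 , -0.1037,  0.1074]), np.float64(0.00720095322742845))
near [ 0.5416 -0.0588  0.08  ]
right [ 0.456  -0.0594  0.08  ]
left [ 0.545  -0.2955  0.08  ]
back [ 0.4577 -0.3006  0.08  ]
mouth [0.4842 0.1802 0.078 ] [0.4777 0.1786 0.078 ] (array([0.4801, 0.1795, 0.076 ]), np.float64(0.005058074735335334))
[0.5011 0.1359 0.06  ]
[0.5138 0.2216 0.06  ]
[0.4531 0.231  0.06  ]
[0.4402 0.1452 0.06  ]
greenBR [ 0.3622 -0.1128  0.08  ]
or_ [ 0.3663 -0.258   0.08  ]
g1 [ 0.5954 -0.21    0.08  ]
g2 [ 0.6425 -0.1251  0.08  ]
(array([ 0.3858, -0.0859,  0.1041]), np.float64(0.0011826317807807022))
(array([ 0.3904, -0.2285,  0.1074]), np.float64(0.006999938045011577))
(array([ 0.611 , -0.18  ,  0.1046]), np.float64(0.005123190327077856))
(array([ 0.655 , -0.0998,  0.1063]), np.float64(0.00490027613150444))
```

The head is near (0.50, -0.10), with heading about 0. That agrees with the block centre (0.50, -0.18) plus the 80 mm hole pitch. Block sides come out near 86 x 237 mm. The mouth is about (0.480, 0.179). I'll move above the pin for a close wrist view.

{"fn": "drive_tool", "kwargs": {"commands": [{"dx":-29,"dy":-42.3,"dz":-5,"turn":-67.4,"gripper":0},{"dx":-29,"dy":-42.3,"dz":-5,"turn":-67.4,"gripper":0},{"dx":-29,"dy":-42.3,"dz":-5,"turn":-67.4,"gripper":0},{"dx":-29,"dy":-42.3,"dz":-5,"turn":-67.4,"gripper":0},{"dx":-29,"dy":-42.3,"dz":-5,"turn":-67.4,"gripper":0},{"dx":-29,"dy":-42.3,"dz":-5,"turn":-67.4,"gripper":0},{"dx":-29,"dy":-42.3,"dz":-5,"turn":-67.4,"gripper":0},{"dx":-29,"dy":-42.3,"dz":-5,"turn":-67.4,"gripper":0},{"dx":-29,"dy":-42.3,"dz":-5,"turn":-67.4,"gripper":0},{"dx":-29,"dy":-42.3,"dz":-5,"turn":-67.4,"gripper":0},{"dx":-29,"dy":-42.3,"dz":-5,"turn":-67.4,"gripper":0},{"dx":-29,"dy":-42.3,"dz":-5,"turn":-67.4,"gripper":0},{"dx":-29,"dy":-42.3,"dz":-5,"turn":-67.4,"gripper":0},{"dx":-29,"dy":-42.3,"dz":-5,"turn":-67.4,"gripper":0}]}}

```text
time_s: 1.9
eef_pos: [0.4999, -0.101, 0.2593]
eef_rot: [0.0, 1.0, -0.0, -0.0]
wrist_force: [-0.1, -0.4, -0.2]
opening: 1.002
```

```bash
python3 - <<'E'
from bench import ctrl
import cv2,numpy as np,pickle
c=ctrl.camera("wrist");pickle.dump(c,open("c1.pkl","wb"))
cv2.imwrite("pics/wrist1.png",c["image"][:,:,::-1])
o=ctrl.get_obs();print(o["time_s"],o["eef_pos"],o["eef_rot"],o["q"])
E
```

```text
1.95 [ 0.49995139 -0.10080509  0.25928958] [ 3.48010109e-06  9.99999980e-01 -1.98063984e-04 -4.81173674e-06] [-4.32034294e-01 -6.55561028e-03  1.70720306e+00 -1.04369060e-05
  1.44095103e+00 -4.31636814e-01]
```

View pics/wrist1.png

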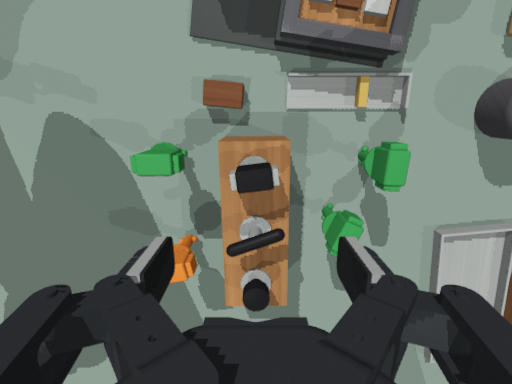

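The wrist view shows the block upright in the image, with the black oblong head at (254,178), grey buttons at about (234,180) and (275,176), the T-bar at (256,242) and the knob at (256,294).

```bash
python3 - <<'E'
import cv2,numpy as np,pickle
from h import *
np.set_printoptions(precision=4,suppress=True)
c=pickle.load(open("c1.pkl","rb"));im=c["image"]
x0,y0,w,h=215,135,80,75
sub=im[y0:y0+h,x0:x0+w]
cv2.imwrite("pics/crop1.png",cv2.resize(sub,None,fx=7,fy=7,interpolation=cv2.INTER_NEAREST)[:,:,::-1])
hsv=cv2.cvtColor(sub,cv2.COLOR_RGB2HSV)
blk=(hsv[...,2]<50).astype(np.uint8)
grey=((hsv[...,1]<70)&(hsv[...,2]>90)).astype(np.uint8)
for n,m in [("blk",blk),("grey",grey)]:
    cs,_=cv2.findContours(m,cv2.RETR_EXTERNAL,cv2.CHAIN_APPROX_NONE)
    for k in cs:
        if cv2.contourArea(k)>15:
            r=cv2.minAreaRect(k);b=cv2.boxPoints(r)+[x0,y0]
            print(n,cv2.contourArea(k),np.array(r[0])+[x0,y0],r[1],r[2]);
            for p in b: print("   ",p,plane(c,p,.126),plane(c,p,.121)[:2])
# block outline
H=cv2.cvtColor(im,cv2.COLOR_RGB2HSV)
m=cv2.inRange(H,(3,110,80),(20,255,255));m[:125]=0;m[:,:210]=0;m[:,300:]=0;m[310:]=0
ys,xs=np.nonzero(m);print(xs.min(),xs.max(),ys.min(),ys.max())
for p in [(220,138),(289,138)]: print(plane(c,p,.08))
E
```

```text
blk 883.0 [253.57   177.3447] (26.75664520263672, 36.103946685791016) 83.2901611328125
    [234.0785 166.1672] [ 0.4753 -0.0859  0.126 ] [ 0.4749 -0.0868]
    [269.9352 161.9488] [ 0.5148 -0.0812  0.126 ] [ 0.515 -0.082]
    [273.0614 188.5222] [ 0.5187 -0.1114  0.126 ] [ 0.519  -0.1127]
    [237.2048 192.7406] [ 0.4782 -0.1163  0.126 ] [ 0.4778 -0.1178]
grey 16.0 [291.5 206.5] (5.0, 5.0) 90.0
    [289. 204.] [ 0.5373 -0.1298  0.126 ] [ 0.5379 -0.1314]
    [294. 204.] [ 0.543  -0.1298  0.126 ] [ 0.5437 -0.1314]
    [294. 209.] [ 0.5432 -0.1358  0.126 ] [ 0.544  -0.1376]
    [289. 209.] [ 0.5375 -0.1358  0.126 ] [ 0.5381 -0.1376]
grey 102.0 [232.4706 180.1176] (20.24787712097168, 6.5958991050720215) 85.60128784179688
    [228.4059 170.2765] [ 0.4689 -0.0905  0.126 ] [ 0.4684 -0.0915]
    [234.9823 169.7706] [ 0.4762 -0.0899  0.126 ] [ 0.4758 -0.0909]
    [236.5353 189.9588] [ 0.4775 -0.1131  0.126 ] [ 0.4771 -0.1145]
    [229.9588 190.4647] [ 0.47   -0.1137  0.126 ] [ 0.4696 -0.1151]
grey 104.5 [275.2462 174.9692] (20.589767456054688, 6.449805736541748) 82.87498474121094
    [270.7692
[... 269 characters left out ...]
 [252.6385 159.6077] (7.814188480377197, 26.41939926147461) 82.87498474121094
    [239.0462 157.3692] [ 0.4809 -0.0761  0.126 ] [ 0.4806 -0.0769]
    [265.2615 154.0923] [ 0.5095 -0.0726  0.126 ] [ 0.5097 -0.0733]
    [266.2308 161.8462] [ 0.5107 -0.0811  0.126 ] [ 0.5109 -0.0819]
    [240.0154 165.1231] [ 0.4819 -0.0847  0.126 ] [ 0.4816 -0.0856]
grey 464.0 [254.5 171. ] (72.0, 79.0) 90.0
    [215. 135.] [ 0.4556 -0.0521  0.126 ] [ 0.4549 -0.0525]
    [294. 135.] [ 0.5401 -0.0522  0.126 ] [ 0.5407 -0.0525]
    [294. 207.] [ 0.5431 -0.1334  0.126 ] [ 0.5439 -0.1351]
    [215. 207.] [ 0.4523 -0.1334  0.126 ] [ 0.4515 -0.1351]
218 289 136 305
[ 0.455  -0.0591  0.08  ]
[ 0.5403 -0.0591  0.08  ]
```

View pics/crop1.png

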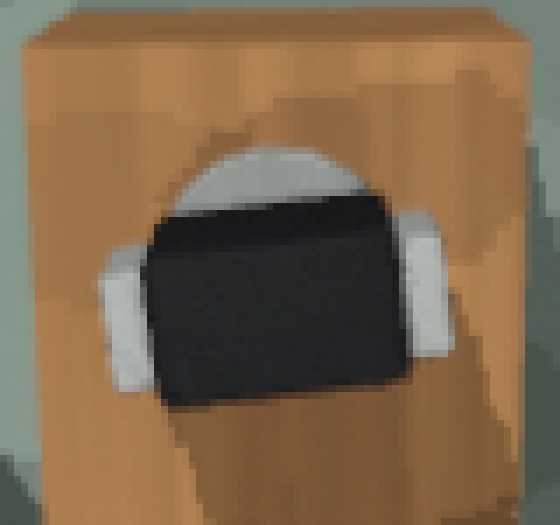

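Button outer faces measure 56 mm apart, as specified. Their centre is (0.497, -0.1005) and the heading +6.7°. It agrees with the hole centre (0.498, -0.099) from the block edges. Descending with the jaws along the pin's x.

{"fn": "drive_tool", "kwargs": {"commands": [{"dx":-0.3,"dy":0,"dz":4,"turn":-6.6,"gripper":0},{"dx":-0.3,"dy":0,"dz":8,"turn":-6.6,"gripper":0},{"dx":-0.3,"dy":0,"dz":12,"turn":-6.6,"gripper":0},{"dx":-0.3,"dy":0,"dz":14.5,"turn":-6.6,"gripper":0},{"dx":-0.3,"dy":0,"dz":16.4,"turn":-6.6,"gripper":0},{"dx":-0.3,"dy":0,"dz":16.4,"turn":-6.6,"gripper":0},{"dx":-0.3,"dy":0,"dz":16.4,"turn":-6.6,"gripper":0}]}}

```text
time_s: 2.82
eef_pos: [0.4977, -0.1007, 0.0961]
eef_rot: [0.0, 0.998, 0.058, 0.001]
wrist_force: [-0.4, -0.2, -0.2]
opening: 0.997
```

```bash
python3 - <<'E'
from bench import ctrl
import cv2,numpy as np,pickle
a=ctrl.camera("wrist")["image"];b=ctrl.camera("side")["image"]
b=cv2.resize(b[120:320,180:380],(384,384),interpolation=cv2.INTER_CUBIC)
a=cv2.resize(a,(416,384))
cv2.imwrite("pics/grasp0.png",np.hstack([a,b])[:,:,::-1])
E
```

```text
(no output)
```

View pics/grasp0.png

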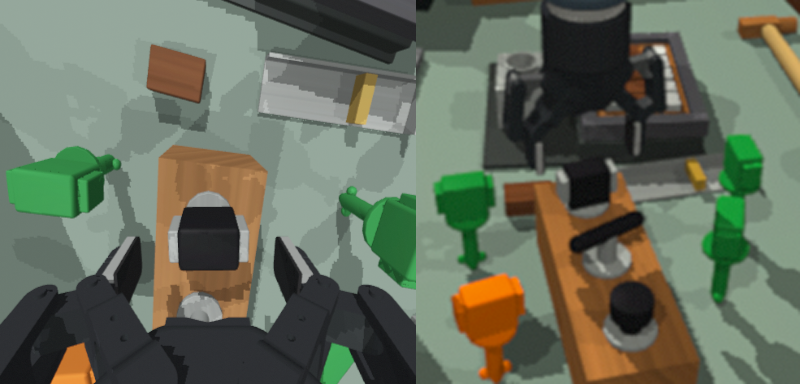

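```bash
python3 - <<'E'
from bench import ctrl
import cv2,numpy as np
from h import *
o=ctrl.get_obs();print(o["time_s"],o["eef_pos"],o["eef_rot"])
for n in["wrist","side","scene"]:
    c=ctrl.camera(n);im=c["image"][:,:,::-1].copy()
    pts={"tcp":o["eef_pos"],"grasp":o["eef_pos"]+[0,0,.011],"f":[.497+.0278,-.1005+.0033,.108],"g":[.497-.0278,-.1005-.0033,.108]}
    for k,X in pts.items():
        p=proj(c,X);print(n,k,p);cv2.circle(im,tuple(int(v) for v in p),2,(0,0,255),-1)
    q=proj(c,o["eef_pos"]);x,y=int(np.clip(q[0]-100,0,312)),int(np.clip(q[1]-100,0,184))
    cv2.imwrite(f"pics/g1_{n}.png",cv2.resize(im[y:y+200,x:x+200],(400,400)))
a=np.hstack([cv2.imread("pics/g1_wrist.png"),cv2.imread("pics/g1_side.png")]);cv2.imwrite("pics/g1.png",a)
E
```

```text
2.925 [ 0.49795061 -0.10075716  0.09649094] [4.96697562e-04 9.98329209e-01 5.77727218e-02 9.25270910e-04]
wrist tcp [256.71355143 226.52886928]
wrist grasp [256.81175969 233.61872685]
wrist f [301.23896363 233.31482035]
wrist g [209.40030866 233.51996793]
side tcp [267.6906788  218.10294493]
side grasp [267.71452723 213.4861025 ]
side f [281.53048127 210.18469962]
side g [252.55085166 216.37522842]
scene tcp [234.31703775 158.22699888]
scene grasp [234.12567595 154.67821582]
scene f [225.55594508 159.77613908]
scene g [243.20186179 149.20168227]
```

View pics/g1.png

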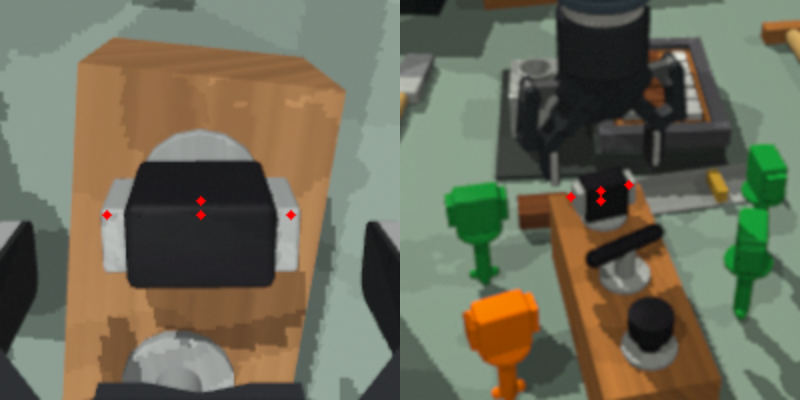

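View pics/g1_scene.png

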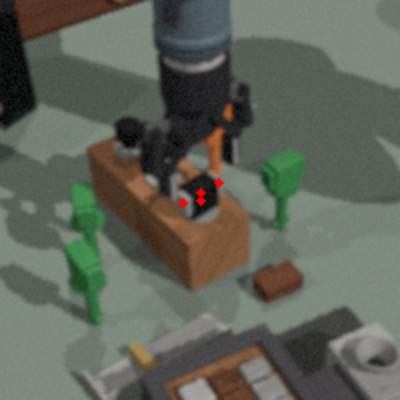

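```bash
python3 - <<'E'
from bench import ctrl
import cv2,numpy as np
c=[ctrl.camera(n)["image"][:,:,::-1] for n in("side","scene")]
f=lambda im,x,y:cv2.resize(im[y:y+80,x:x+80],(400,400),interpolation=cv2.INTER_CUBIC)
cv2.imwrite("pics/tips.png",np.hstack([f(c[0],225,155),f(c[1],190,105)]))
E
```

```text
(no output)
```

View pics/tips.png

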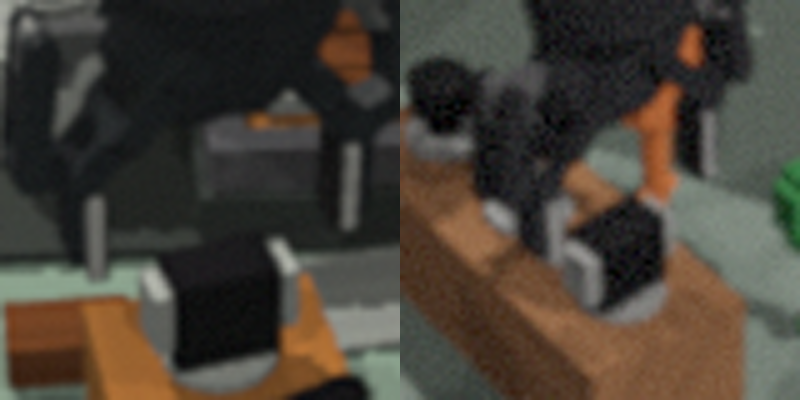

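```bash
python3 - <<'E'
from bench import ctrl
import numpy as np
from h import *
s=ctrl.camera("scene");t=ctrl.camera("side")
print(tri(s,(218.6,157.4),t,(294.6,200.6)));print(tri(s,(251.6,140),t,(244.4,210)))
for X in ([.54,-.095,.101],[.456,-.106,.101]): print(proj(s,X),proj(t,X))
E
```

```text
(array([ 0.54665008, -0.0957502 ,  0.12652937]), np.float64(0.005263983200608504))
(array([ 0.45074396, -0.10162319,  0.12616402]), np.float64(0.009259622016639562))
[220.84153917 165.13985633] [289.07813766 211.33480518]
[247.13974875 148.90855513] [245.67580738 221.06692476]
```

Reported TCP and pictures disagree. By triangulation, and by jaw width in the wrist view, the open fingertips are at about z=0.126, but the interface numbers give 0.101. I'll close partway without touching the pin and measure again before trusting either.

{"fn": "drive_tool", "kwargs": {"commands": [{"gripper":0.2},{"gripper":0.2},{"gripper":0.2}]}}

```text
invalid input at $.commands[0]: expected keys gripper, dx, dy, dz, turn
```

```bash
python3 - <<'E'
from bench import ctrl
import cv2,numpy as np,pickle
d={n:ctrl.camera(n) for n in("side","scene","wrist")};pickle.dump(d,open("c2.pkl","wb"))
f=lambda im,x,y:cv2.resize(im[y:y+80,x:x+80,::-1],(400,400),interpolation=cv2.INTER_CUBIC)
cv2.imwrite("pics/tips2.png",np.hstack([f(d["side"]["image"],225,155),f(d["scene"]["image"],190,105)]))
cv2.imwrite("pics/tips2w.png",d["wrist"]["image"][:,:,::-1])
o=ctrl.get_obs();print(o["eef_pos"],o["opening"],o["time_s"])
E
```

```text
[ 0.49709493 -0.10037739  0.0953347 ] 1.0035844827772165 3.425
```

View pics/tips2.png

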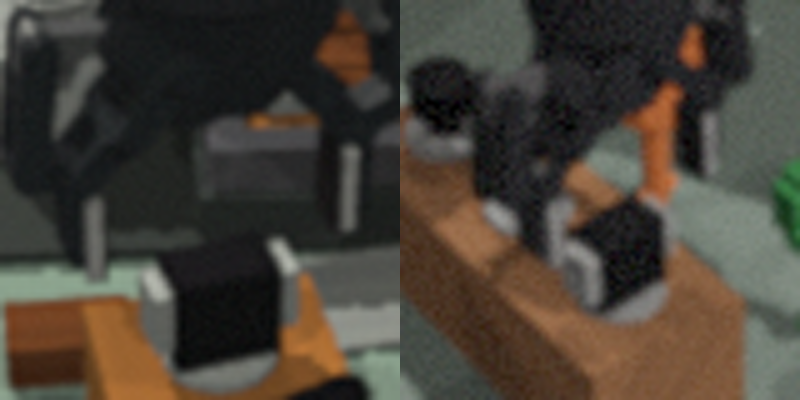

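View pics/tips2w.png

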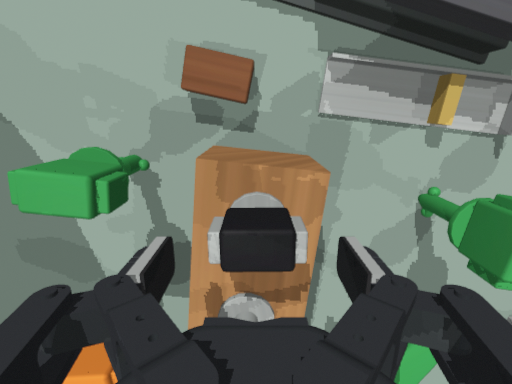

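{"fn": "drive_tool", "kwargs": {"commands": [{"dx":0,"dy":0,"dz":0,"turn":0,"gripper":0.2},{"dx":0,"dy":0,"dz":0,"turn":0,"gripper":0.2},{"dx":0,"dy":0,"dz":0,"turn":0,"gripper":0.2}]}}

```text
time_s: 3.8
eef_pos: [0.4971, -0.1004, 0.0953]
eef_rot: [-0.0, 0.998, 0.058, -0.0]
wrist_force: [0.1, -0.2, 0.1]
opening: 0.799
```

```bash
python3 - <<'E'
from bench import ctrl
import cv2,numpy as np,pickle
d={n:ctrl.camera(n) for n in("side","scene","wrist")};pickle.dump(d,open("c2.pkl","wb"))
f=lambda im,x,y:cv2.resize(im[y:y+80,x:x+80,::-1],(400,400),interpolation=cv2.INTER_CUBIC)
cv2.imwrite("pics/tips3.png",np.hstack([f(d["side"]["image"],225,155),f(d["scene"]["image"],190,105)]))
cv2.imwrite("pics/tips3w.png",d["wrist"]["image"][:,:,::-1])
o=ctrl.get_obs();print(o["eef_pos"],o["opening"],o["time_s"])
E
```

```text
[ 0.49710849 -0.10040546  0.09531083] 0.8036306068562208 3.95
```

View pics/tips3.png

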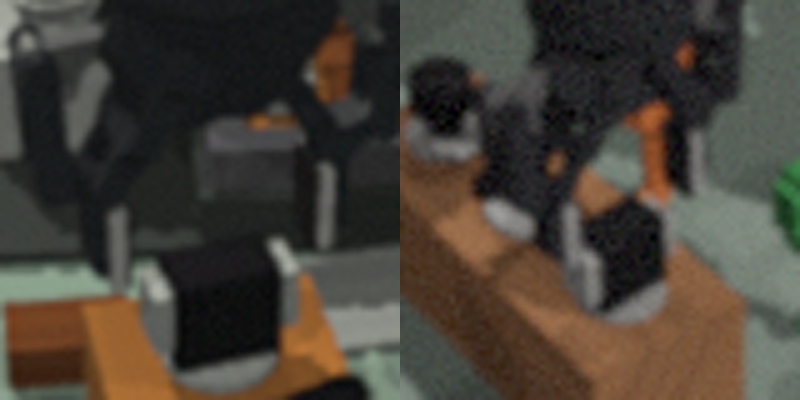

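View pics/tips3w.png

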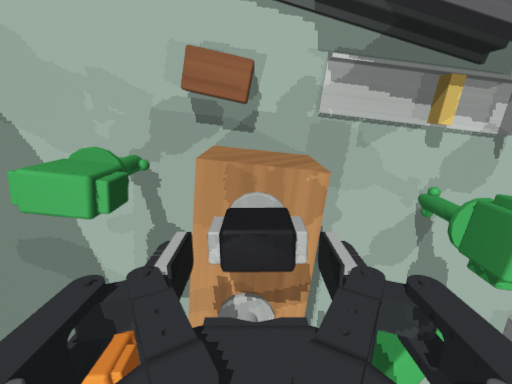

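```bash
python3 - <<'E'
import pickle,numpy as np
from h import *
d=pickle.load(open("c2.pkl","rb"));s,t,w=d["scene"],d["side"],d["wrist"]
print(tri(s,(249.4,143),t,(248.6,213)));print(tri(w,(189,233),t,(248.6,213)));print(tri(w,(320,233),t,(290,204.4)));print(tri(w,(189,233),s,(249.4,143)))
# solve plane y where tip lies : assume tip x offset 34mm of pads
for z in(.09,.1,.11,.12,.125):
  print(z,plane(w,(189,233),z),plane(w,(320,233),z),plane(t,(248.6,213),z),plane(t,(290,204.4),z))
print(w["mtx"],t["mtx"])
E
```

```text
(array([ 0.45732854, -0.10277477,  0.11930985]), np.float64(0.010569403322014418))
(array([ 0.46016529, -0.1008822 ,  0.11534196]), np.float64(0.004869294262595177))
(array([ 0.53756809, -0.09282568,  0.11425314]), np.float64(0.008800480038063909))
(array([ 0.45998064, -0.09263756,  0.12971728]), np.float64(0.002364145254090264))
0.09 [ 0.45244768 -0.11257437  0.09      ] [ 0.54036313 -0.10228295  0.09      ] [ 0.46726387 -0.07104904  0.09      ] [ 0.55097313 -0.06150162  0.09      ]
0.1 [ 0.45454325 -0.10778418  0.1       ] [ 0.5373151  -0.09809487  0.1       ] [ 0.46537675 -0.08314963  0.1       ] [ 0.54737204 -0.07379769  0.1       ]
0.11 [ 0.45663882 -0.10299398  0.11      ] [ 0.53426708 -0.09390679  0.11      ] [ 0.46348963 -0.09525021  0.11      ] [ 0.54377095 -0.08609376  0.11      ]
0.12 [ 0.45873439 -0.09820379  0.12      ] [ 0.53121905 -0.08971871  0.12      ] [ 0.4616025 -0.1073508  0.12     ] [ 0.54016986 -0.09838983  0.12      ]
0.125 [ 0.45978218 -0.0958087   0.125     ] [ 0.52969504 -0.08762467  0.125     ] [ 0.46065894 -0.11340109  0.125     ] [ 0.53836931 -0.10453787  0.125     ]
[[274.52369212   0.         255.25695258]
 [  0.         274.52369212 192.19382596]
 [  0.           0.           1.        ]] [[405.54211997   0.         262.19813912]
 [  0.         405.54211997 192.28229325]
 [  0.           0.           1.        ]]
```

Images from three views consistently put the tips at about z=0.12 at this opening, about 23 mm higher than the text implies. Lowering 1.3 cm is safe under either reading, and it puts the pads well onto the buttons.

{"fn": "drive_tool", "kwargs": {"commands": [{"dx":0,"dy":0,"dz":0.7,"turn":0,"gripper":0.2},{"dx":0,"dy":0,"dz":1.3,"turn":0,"gripper":0.2},{"dx":0,"dy":0,"dz":1.3,"turn":0,"gripper":0.2},{"dx":0,"dy":0,"dz":1.3,"turn":0,"gripper":0.2}]}}

```text
time_s: 4.45
eef_pos: [0.4971, -0.1004, 0.0822]
eef_rot: [-0.0, 0.998, 0.058, -0.0]
wrist_force: [0.4, 0.5, 0.4]
opening: 0.799
```

```bash
python3 - <<'E'
from bench import ctrl
import cv2,numpy as np,pickle
d={n:ctrl.camera(n) for n in("side","wrist")};pickle.dump(d,open("c3.pkl","wb"))
f=lambda im,x,y,s:cv2.resize(im[y:y+s,x:x+s,::-1],(400,400),interpolation=cv2.INTER_CUBIC)
cv2.imwrite("pics/tips4.png",np.hstack([f(d["side"]["image"],225,155,80),f(d["wrist"]["image"],155,140,200)]))
o=ctrl.get_obs();print(o["eef_pos"],o["opening"],o["time_s"],o["wrist_force"])
E
```

```text
[ 0.49723536 -0.10044965  0.08242312] 0.7977074440303393 4.55 [-0.70076885 -0.42199767  0.83884514]
```

View pics/tips4.png

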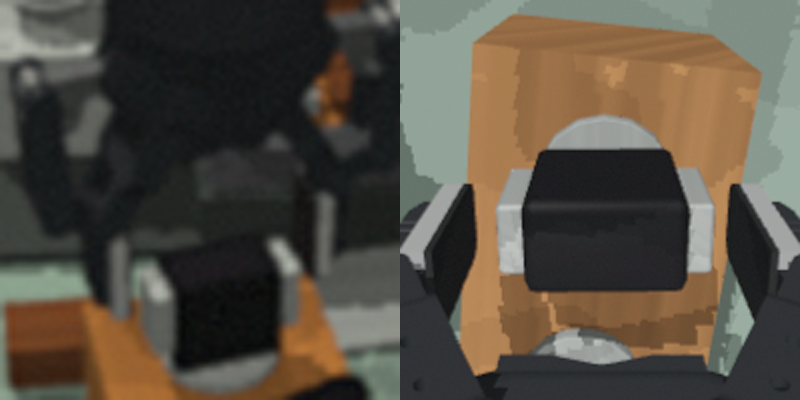

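The pads now flank both buttons, well centred and parallel, with no contact force. I'll go 4 mm lower and close.

{"fn": "drive_tool", "kwargs": {"commands": [{"dx":0,"dy":0,"dz":0.4,"turn":0,"gripper":0.2},{"dx":0,"dy":0,"dz":0.4,"turn":0,"gripper":0.2},{"dx":0,"dy":0,"dz":0.4,"turn":0,"gripper":1},{"dx":0,"dy":0,"dz":0.4,"turn":0,"gripper":1},{"dx":0,"dy":0,"dz":0.4,"turn":0,"gripper":1},{"dx":0,"dy":0,"dz":0.4,"turn":0,"gripper":1},{"dx":0,"dy":0,"dz":0.4,"turn":0,"gripper":1}]}}

```text
time_s: 5.42
eef_pos: [0.4973, -0.1005, 0.0796]
eef_rot: [0.0, 0.998, 0.058, 0.0]
wrist_force: [-4.7, 1.5, 10.4]
opening: 0.519
```

```bash
python3 - <<'E'
from bench import ctrl
import cv2,numpy as np,pickle
d={n:ctrl.camera(n) for n in("side","wrist")};pickle.dump(d,open("c3.pkl","wb"))
f=lambda im,x,y,s:cv2.resize(im[y:y+s,x:x+s,::-1],(400,400),interpolation=cv2.INTER_CUBIC)
cv2.imwrite("pics/tips5.png",np.hstack([f(d["side"]["image"],225,155,80),f(d["wrist"]["image"],155,140,200)]))
o=ctrl.get_obs();print(o["eef_pos"],o["opening"],o["time_s"],o["wrist_force"])
E
```

```text
[ 0.49731483 -0.10057411  0.07961795] 0.5135584676581066 5.525 [-3.45832413  2.03607836 10.30692049]
```

View pics/tips5.png

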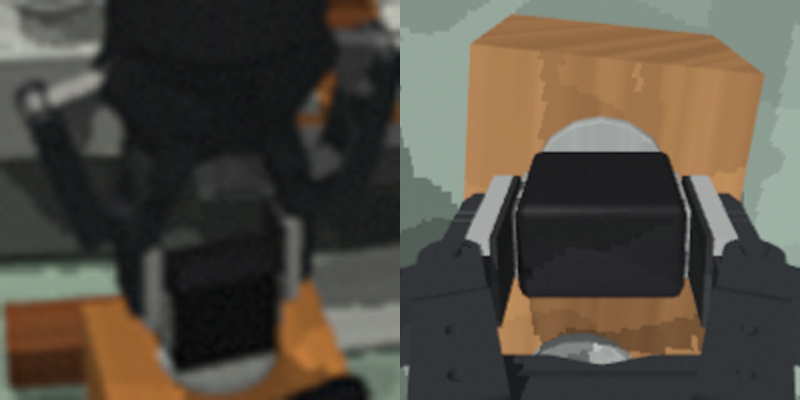

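The wrist view shows the grey buttons fully in, with the pads against the head ends, and the opening of about 0.515 (44 mm) agrees. Now lifting straight up.

{"fn": "drive_tool", "kwargs": {"commands": [{"dx":0,"dy":0,"dz":-2,"turn":0,"gripper":1},{"dx":0,"dy":0,"dz":-5,"turn":0,"gripper":1},{"dx":0,"dy":0,"dz":-9,"turn":0,"gripper":1},{"dx":0,"dy":0,"dz":-12,"turn":0,"gripper":1},{"dx":0,"dy":0,"dz":-13,"turn":0,"gripper":1},{"dx":0,"dy":-5,"dz":-13,"turn":0,"gripper":1},{"dx":0,"dy":-10,"dz":-13,"turn":0,"gripper":1},{"dx":0,"dy":-14,"dz":-13,"turn":0,"gripper":1},{"dx":0,"dy":-17,"dz":-13,"turn":0,"gripper":1},{"dx":0,"dy":-17,"dz":-13,"turn":0,"gripper":1},{"dx":0,"dy":-17,"dz":-13,"turn":0,"gripper":1},{"dx":0,"dy":-17,"dz":-13,"turn":0,"gripper":1}]}}

```text
time_s: 7.02
eef_pos: [0.4774, 0.0676, 0.2078]
eef_rot: [0.0, 0.998, 0.057, -0.0]
wrist_force: [-0.5, 0.3, -3.6]
opening: 0.513
```

```bash
python3 - <<'E'
from bench import ctrl
import cv2,numpy as np,pickle
d={n:ctrl.camera(n) for n in("side","wrist","scene")};pickle.dump(d,open("c4.pkl","wb"))
for n in d: cv2.imwrite(f"pics/l_{n}.png",d[n]["image"][:,:,::-1])
o=ctrl.get_obs();print(o["eef_pos"],o["eef_rot"],o["opening"],o["time_s"],o["wrist_force"])
E
```

```text
[0.47759531 0.06774147 0.20817162] [ 2.95947811e-05  9.98368046e-01  5.71071997e-02 -1.03488142e-04] 0.5149730192850142 7.175 [-0.15345627  0.14647073 -2.69466334]
```

View pics/l_wrist.png

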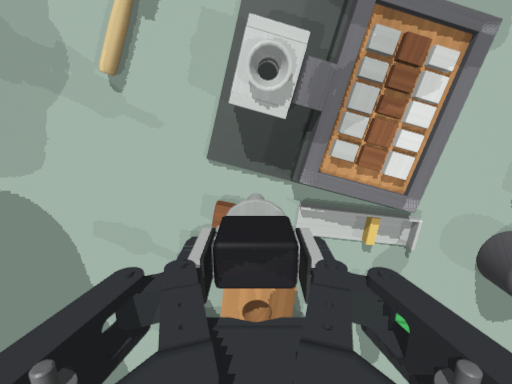

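View pics/l_side.png

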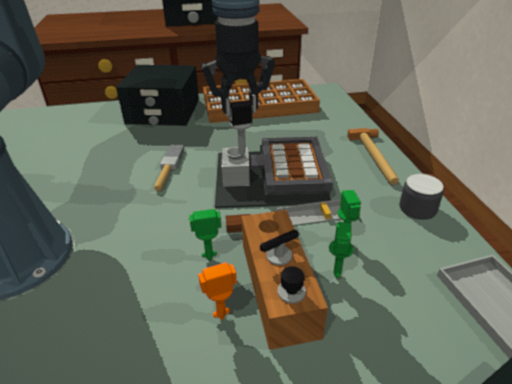

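View pics/l_scene.png

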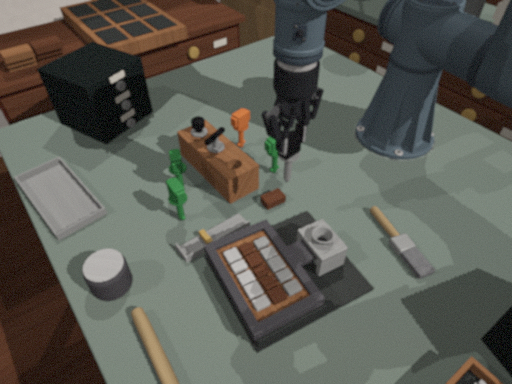

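The pin is held upright, no longer in the block. The wrist view shows the funnel rim at about (269,66). Now I'll measure the rim and the pin tip.

```bash
python3 - <<'E'
import cv2,numpy as np,pickle
d=pickle.load(open("c4.pkl","rb"))
f=lambda n,x,y,s:cv2.resize(d[n]["image"][y:y+s,x:x+s,::-1],(400,400),interpolation=cv2.INTER_CUBIC)
cv2.imwrite("pics/m_w.png",cv2.resize(f("wrist",225,10,100),(560,560)))
cv2.imwrite("pics/m_t.png",np.hstack([f("side",200,80,80),f("scene",250,110,80)]))
E
```

```text
(no output)
```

View pics/m_w.png

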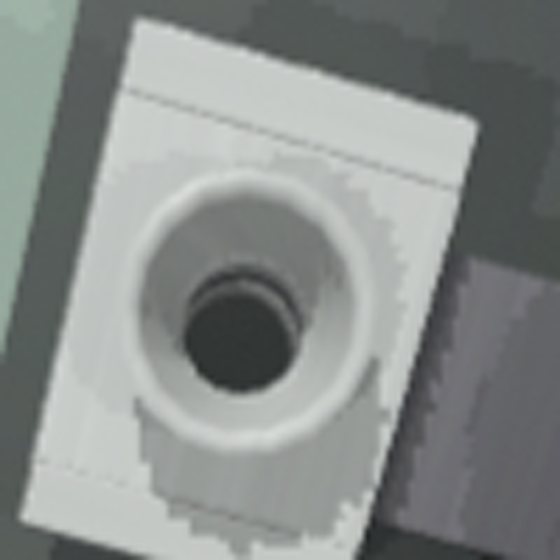

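View pics/m_t.png

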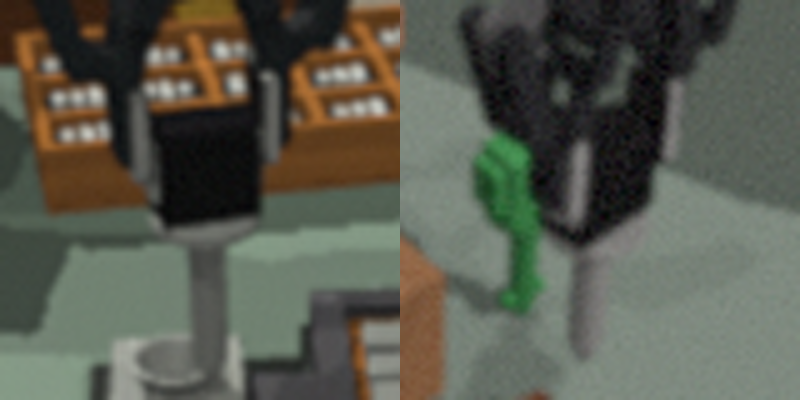

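```bash
python3 - <<'E'
import pickle,numpy as np
from h import *
np.set_printoptions(precision=4,suppress=True)
d=pickle.load(open("c4.pkl","rb"));s,t,w=d["scene"],d["side"],d["wrist"]
M=plane(w,(270,65.5),.078);print("mouth w",M)
print("rim ends x",plane(w,(225+128/5.6,65.5),.078),plane(w,(225+375/5.6,65.5),.078))
print("rim ends y",plane(w,(270,10+170/5.6),.078),plane(w,(270,10+452/5.6),.078))
d0=pickle.load(open("c0.pkl","rb"))
# rim outer ellipse centre in side0 & scene0
print(plane(d0["scene"],(285+172/5,205+145/5),.078),plane(d0["side"],(200+175/5,130+110/5),.078))
print("mouth proj side0/scene0",proj(d0["side"],M),proj(d0["scene"],M))
print("tri w-side",tri(w,(270,65.5),d0["side"],(235,152)))
print("tip",tri(s,(287,181),t,(241.6,155)))
for z in (.138,.15,.17,.19,.2): 
  X=[.4776,.0677,z];print(z,proj(s,X),proj(t,X))
E
```

```text
mouth w [0.4775 0.1851 0.078 ]
rim ends x [0.4557 0.1826 0.078 ] [0.499  0.1875 0.078 ]
rim ends y [0.4746 0.2072 0.078 ] [0.4805 0.1618 0.078 ]
[0.4842 0.1802 0.078 ] [0.4777 0.1786 0.078 ]
mouth proj side0/scene0 [234.5178 150.6627] [323.4749 233.9252]
tri w-side (array([0.4781, 0.1857, 0.0738]), np.float64(0.0009611081763891145))
tip (array([0.4775, 0.0659, 0.1361]), np.float64(6.728726684776233e-05))
0.138 [287.5627 180.8515] [241.46  153.785]
0.15 [287.8873 176.6594] [241.2624 148.8305]
0.17 [288.4438 169.4719] [240.9256 140.3853]
0.19 [289.0207 162.0214] [240.5791 131.6968]
0.2 [289.3172 158.1931] [240.4021 127.258 ]
```

The pin tip triangulates to (0.4775, 0.066, 0.136), so the pin is vertical on the TCP axis, with its origin about 2 mm below the TCP. Mouth estimates spread by about 6 mm, so I'll take a closer look.

{"fn": "drive_tool", "kwargs": {"commands": [{"dx":0.4,"dy":-3.5,"dz":0,"turn":0,"gripper":1},{"dx":0.9,"dy":-7.4,"dz":0,"turn":0,"gripper":1},{"dx":0.9,"dy":-7.4,"dz":0,"turn":0,"gripper":1},{"dx":0.9,"dy":-7.4,"dz":0,"turn":0,"gripper":1},{"dx":0.9,"dy":-7.4,"dz":0,"turn":0,"gripper":1}]}}

```text
time_s: 7.8
eef_pos: [0.478, 0.1421, 0.2083]
eef_rot: [0.0, 0.998, 0.057, -0.0]
wrist_force: [0.7, -0.8, -3.4]
opening: 0.518
```

```bash
python3 - <<'E'
from bench import ctrl
import cv2,numpy as np,pickle
d={n:ctrl.camera(n) for n in("side","wrist","scene")};pickle.dump(d,open("c5.pkl","wb"))
o=ctrl.get_obs();print(o["eef_pos"],o["opening"],o["time_s"],o["wrist_force"])
cv2.imwrite("pics/n_w.png",cv2.resize(d["wrist"]["image"][60:240,165:345,::-1],(600,600),interpolation=cv2.INTER_CUBIC))
f=lambda n,x,y,s:cv2.resize(d[n]["image"][y:y+s,x:x+s,::-1],(400,400),interpolation=cv2.INTER_CUBIC)
cv2.imwrite("pics/n_t.png",np.hstack([f("side",195,95,80),f("scene",275,180,80)]))
E
```

```text
[0.47804618 0.14230443 0.20833163] 0.5169941813013899 7.95 [-0.60767596 -0.82568056 -3.42476725]
```

View pics/n_w.png

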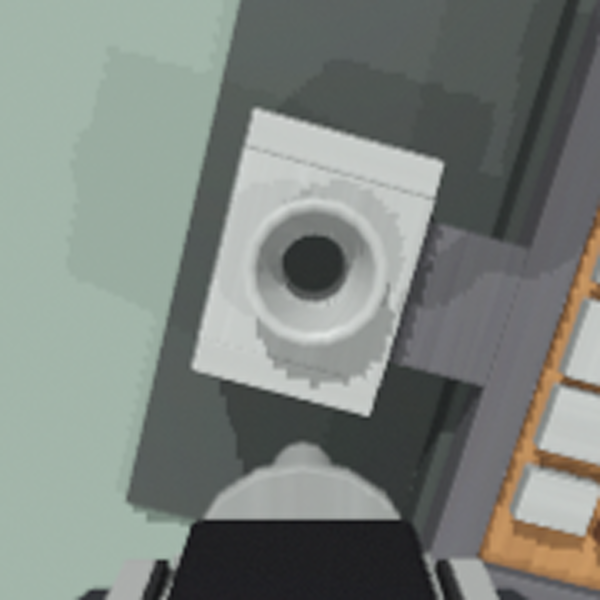

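View pics/n_t.png

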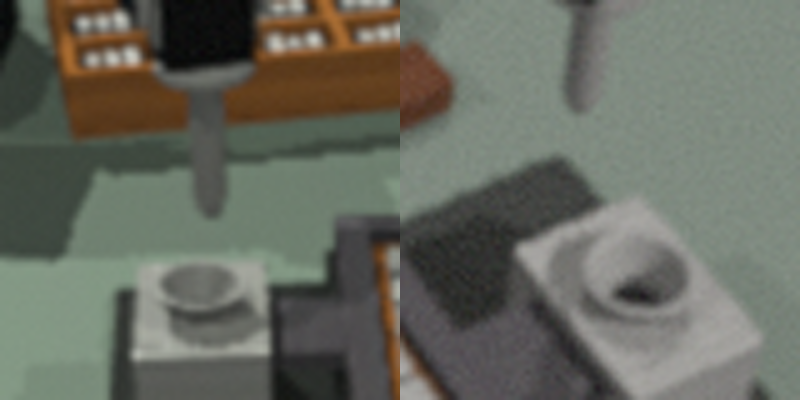

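```bash
python3 - <<'E'
import pickle,numpy as np
from h import *
np.set_printoptions(precision=4,suppress=True)
d=pickle.load(open("c5.pkl","rb"));s,t,w=d["scene"],d["side"],d["wrist"]
print(plane(w,(260.1,141.3),.078),plane(t,(235,152.4),.078),plane(s,(322.6,234.8),.078))
print(tri(s,(322.6,234.8),t,(235,152.4)),tri(w,(260.1,141.3),t,(235,152.4)))
T,e=tri(s,(311.4,202),t,(237.2,137.4));print("tip",T,e)
X=[.478,.1423,.1365];print("expected tip px",proj(s,X),proj(t,X))
E
```

```text
[0.4772 0.1848 0.078 ] [0.4774 0.1767 0.078 ] [0.4804 0.1856 0.078 ]
(array([0.4781, 0.1836, 0.074 ]), np.float64(0.00038154726267886204)) (array([0.4778, 0.1844, 0.0734]), np.float64(0.0010398039483704936))
tip [0.4794 0.1421 0.1372] 0.0009751256890076519
expected tip px [311.7554 202.1252] [236.3751 137.6109]
```

The mouth is at (0.478, 0.1845); wrist/scene and wrist/side agree within 1 mm. The pin axis is at (0.4785, 0.142). I'll move over and bring the tip just above the rim.

{"fn": "drive_tool", "kwargs": {"commands": [{"dx":0.5,"dy":-4.2,"dz":0,"turn":0,"gripper":1},{"dx":0.5,"dy":-4.2,"dz":0,"turn":0,"gripper":1},{"dx":0.5,"dy":-4.2,"dz":3,"turn":0,"gripper":1},{"dx":0.5,"dy":-4.2,"dz":4.8,"turn":0,"gripper":1},{"dx":0.5,"dy":-4.2,"dz":4.8,"turn":0,"gripper":1},{"dx":0.5,"dy":-4.2,"dz":4.8,"turn":0,"gripper":1}]}}

```text
time_s: 8.7
eef_pos: [0.4787, 0.1851, 0.1611]
eef_rot: [-0.0, 0.998, 0.058, 0.001]
wrist_force: [-0.2, -0.1, -3.5]
opening: 0.516
```

```bash
python3 - <<'E'
from bench import ctrl
import cv2,numpy as np,pickle
d={n:ctrl.camera(n) for n in("side","scene")};pickle.dump(d,open("c6.pkl","wb"))
o=ctrl.get_obs();print(o["eef_pos"],o["opening"],o["time_s"],o["wrist_force"])
f=lambda n,x,y,s:cv2.resize(d[n]["image"][y:y+s,x:x+s,::-1],(400,400),interpolation=cv2.INTER_CUBIC)
cv2.imwrite("pics/o_t.png",np.hstack([f("side",195,105,80),f("scene",280,190,80)]))
E
```

```text
[0.47891154 0.18527536 0.16144275] 0.51537071486736 8.8 [-0.03015787 -0.40473743 -2.88718553]
```

View pics/o_t.png

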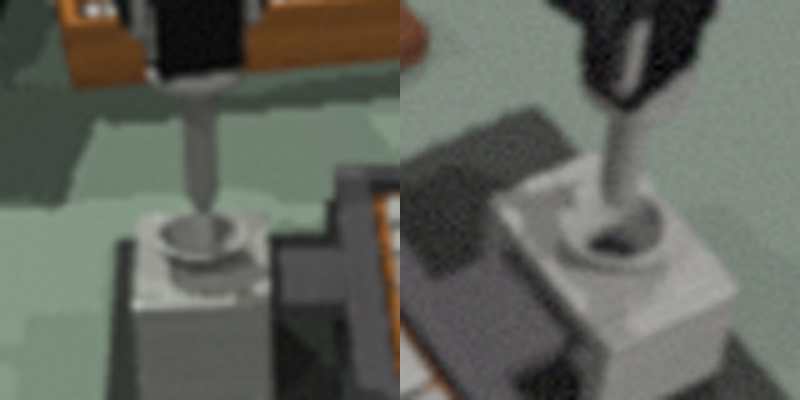

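Tip is centred above the funnel in both views: side (203,210) over rim centre (200,237), scene (613,203) over (613,225). Lowering in stages.

{"fn": "drive_tool", "kwargs": {"commands": [{"dx":0,"dy":0,"dz":1.2,"turn":0,"gripper":1},{"dx":0,"dy":0,"dz":2.4,"turn":0,"gripper":1},{"dx":0,"dy":0,"dz":3.2,"turn":0,"gripper":1},{"dx":0,"dy":0,"dz":4,"turn":0,"gripper":1},{"dx":0,"dy":0,"dz":4,"turn":0,"gripper":1}]}}

```text
time_s: 9.43
eef_pos: [0.4774, 0.1852, 0.1194]
eef_rot: [0.0, 0.998, 0.058, -0.001]
wrist_force: [0.9, 0.1, -3.5]
opening: 0.513
```

{"fn": "drive_tool", "kwargs": {"commands": [{"dx":0,"dy":0,"dz":1,"turn":0,"gripper":1},{"dx":0,"dy":0,"dz":2,"turn":0,"gripper":1},{"dx":0,"dy":0,"dz":3,"turn":0,"gripper":1},{"dx":0,"dy":0,"dz":3.5,"turn":0,"gripper":1},{"dx":0,"dy":0,"dz":3.5,"turn":0,"gripper":1},{"dx":0,"dy":0,"dz":3.5,"turn":0,"gripper":1}]}}

```text
time_s: 10.18
eef_pos: [0.4783, 0.1854, 0.0856]
eef_rot: [-0.0, 0.998, 0.058, 0.0]
wrist_force: [0.8, 0.8, -2.3]
opening: 0.514
```

```bash
python3 - <<'E'
from bench import ctrl
import cv2,numpy as np
d={n:ctrl.camera(n) for n in("side","scene")}
f=lambda n,x,y,s:cv2.resize(d[n]["image"][y:y+s,x:x+s,::-1],(400,400),interpolation=cv2.INTER_CUBIC)
cv2.imwrite("pics/p_t.png",np.hstack([f("side",195,105,80),f("scene",280,190,80)]))
o=ctrl.get_obs();print(o["eef_pos"],o["opening"],o["time_s"],o["wrist_force"])
E
```

```text
[0.47840313 0.18538378 0.08572861] 0.5174344750092787 10.275 [-0.19463208  0.50118852 -4.00392319]
```

View pics/p_t.png

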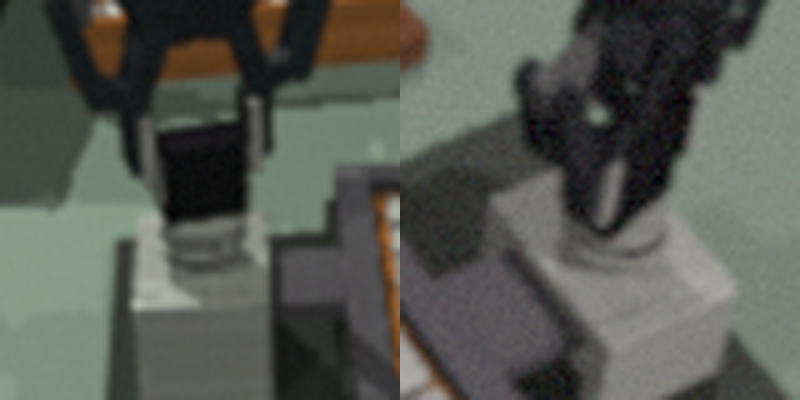

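The flange is just above the bush, with no contact force yet. I'll continue gently until it touches.

{"fn": "drive_tool", "kwargs": {"commands": [{"dx":0,"dy":0,"dz":0.2,"turn":0,"gripper":1},{"dx":0,"dy":0,"dz":0.4,"turn":0,"gripper":1},{"dx":0,"dy":0,"dz":0.6,"turn":0,"gripper":1},{"dx":0,"dy":0,"dz":0.6,"turn":0,"gripper":1}]}}

```text
time_s: 10.78
eef_pos: [0.4778, 0.1853, 0.079]
eef_rot: [0.0, 0.998, 0.058, -0.0]
wrist_force: [-0.2, 0.9, -3.7]
opening: 0.513
```

{"fn": "drive_tool", "kwargs": {"commands": [{"dx":0,"dy":0,"dz":0.1,"turn":0,"gripper":1},{"dx":0,"dy":0,"dz":0.2,"turn":0,"gripper":1},{"dx":0,"dy":0,"dz":0.2,"turn":0,"gripper":1}]}}

```text
time_s: 11.15
eef_pos: [0.4782, 0.1854, 0.0778]
eef_rot: [0.0, 0.998, 0.058, 0.0]
wrist_force: [-2.0, 0.1, 3.2]
opening: 0.514
```

{"fn": "drive_tool", "kwargs": {"commands": [{"dx":0,"dy":0,"dz":0.1,"turn":0,"gripper":1},{"dx":0,"dy":0,"dz":0.2,"turn":0,"gripper":1},{"dx":0,"dy":0,"dz":0.2,"turn":0,"gripper":1}]}}

```text
time_s: 11.52
eef_pos: [0.4783, 0.1854, 0.0775]
eef_rot: [0.0, 0.998, 0.058, 0.0]
wrist_force: [-9.5, -1.7, 19.6]
opening: 0.512
```

```bash
python3 - <<'E'
from bench import ctrl
import cv2,numpy as np
d={n:ctrl.camera(n) for n in("side","scene")}
f=lambda n,x,y,s:cv2.resize(d[n]["image"][y:y+s,x:x+s,::-1],(400,400),interpolation=cv2.INTER_CUBIC)
cv2.imwrite("pics/q_t.png",np.hstack([f("side",205,115,60),f("scene",290,200,60)]))
o=ctrl.get_obs();print(o["eef_pos"],o["opening"],o["time_s"],o["wrist_force"])
E
```

```text
[0.47822686 0.18539023 0.07751812] 0.5114143593672288 11.625 [-9.92698972 -2.26241886 19.36275196]
```

View pics/q_t.png

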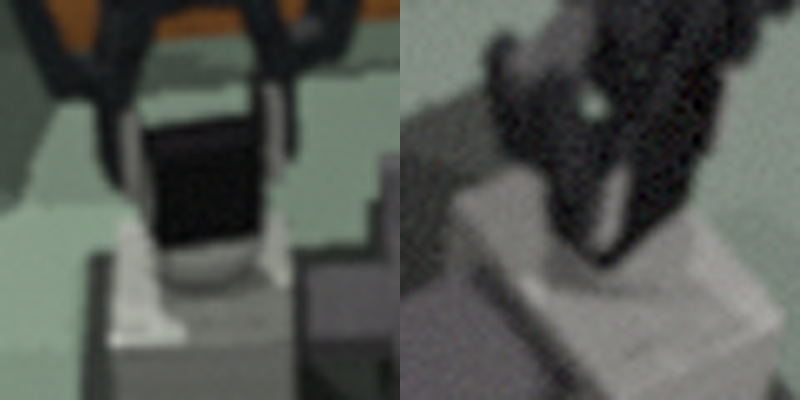

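Firm stop at z=0.0775 with 20 N: the flange is flush on the bush. Releasing.

{"fn": "drive_tool", "kwargs": {"commands": [{"dx":0,"dy":0,"dz":-0.1,"turn":0,"gripper":0},{"dx":0,"dy":0,"dz":-0.1,"turn":0,"gripper":0},{"dx":0,"dy":0,"dz":-0.1,"turn":0,"gripper":0},{"dx":0,"dy":0,"dz":-0.1,"turn":0,"gripper":0},{"dx":0,"dy":0,"dz":-0.1,"turn":0,"gripper":0}]}}

```text
time_s: 12.25
eef_pos: [0.478, 0.1853, 0.0762]
eef_rot: [0.0, 0.998, 0.058, -0.0]
wrist_force: [-0.2, -0.1, -0.3]
opening: 0.999
```

```bash
python3 - <<'E'
from bench import ctrl
import cv2,numpy as np
d={n:ctrl.camera(n) for n in("side","wrist")}
f=lambda n,x,y,s:cv2.resize(d[n]["image"][y:y+s,x:x+s,::-1],(400,400),interpolation=cv2.INTER_CUBIC)
cv2.imwrite("pics/r_t.png",np.hstack([f("side",205,115,60),f("wrist",155,140,200)]))
o=ctrl.get_obs();print(o["eef_pos"],o["opening"],o["time_s"],o["wrist_force"])
E
```

```text
[0.47803047 0.1853041  0.07620883] 1.0031255930347662 12.35 [-0.60730321  0.62022758 -0.22991819]
```

View pics/r_t.png

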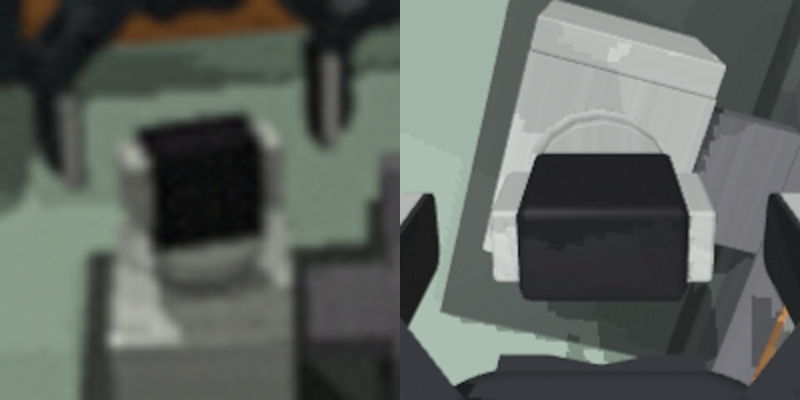

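Both buttons have sprung back out and the fingers are clear. Retreating straight up, then away.

{"fn": "drive_tool", "kwargs": {"commands": [{"dx":0,"dy":0,"dz":-2,"turn":0,"gripper":0},{"dx":0,"dy":0,"dz":-6,"turn":0,"gripper":0},{"dx":0,"dy":0,"dz":-10,"turn":0,"gripper":0},{"dx":0,"dy":0,"dz":-14,"turn":0,"gripper":0},{"dx":0,"dy":2,"dz":-16,"turn":0,"gripper":0},{"dx":0,"dy":5,"dz":-16,"turn":0,"gripper":0},{"dx":0,"dy":5,"dz":-16,"turn":0,"gripper":0},{"dx":0,"dy":5,"dz":-16,"turn":0,"gripper":0}]}}

```text
time_s: 13.35
eef_pos: [0.4836, 0.1359, 0.236]
eef_rot: [-0.0, 0.998, 0.057, -0.0]
wrist_force: [0.3, 0.1, 0.1]
opening: 1.005
```

```bash
python3 - <<'E'
from bench import ctrl
import cv2,numpy as np
from h import *
d={n:ctrl.camera(n) for n in("side","scene","wrist")}
f=lambda n,x,y,s:cv2.resize(d[n]["image"][y:y+s,x:x+s,::-1],(400,400),interpolation=cv2.INTER_CUBIC)
cv2.imwrite("pics/s_t.png",np.hstack([f("side",205,115,60),f("scene",290,195,60)]))
cv2.imwrite("pics/s_w.png",d["wrist"]["image"][:,:,::-1])
o=ctrl.get_obs();print(o["eef_pos"],o["opening"],o["time_s"],o["wrist_force"])
for z in(.078,.083,.124): print(z,(proj(d["side"],[.478,.185,z])-[205,115])*400/60,(proj(d["scene"],[.478,.185,z])-[290,195])*400/60)
E
```

```text
[0.48352411 0.1363104  0.23602556] 0.9980630541559622 13.5 [ 0.37379396 -0.11759593  0.80024045]
0.078 [198.30861579 237.68064974] [221.712717   260.22507185]
0.083 [197.69848793 225.71652766] [223.70994972 249.90541863]
0.124 [192.55254885 124.80875441] [240.79359323 161.63464521]
```

View pics/s_t.png

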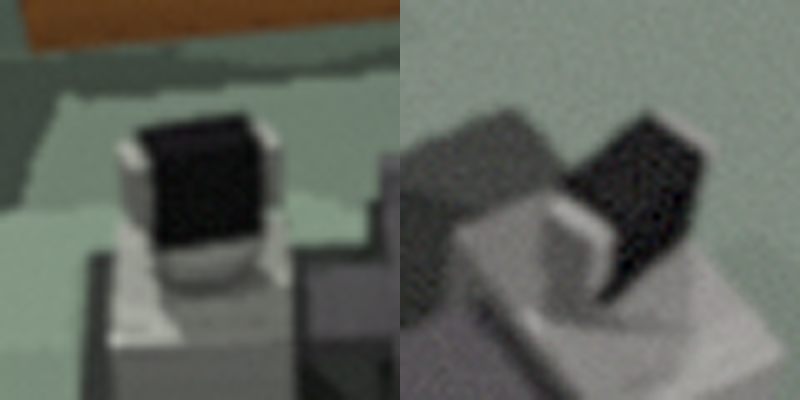

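View pics/s_w.png

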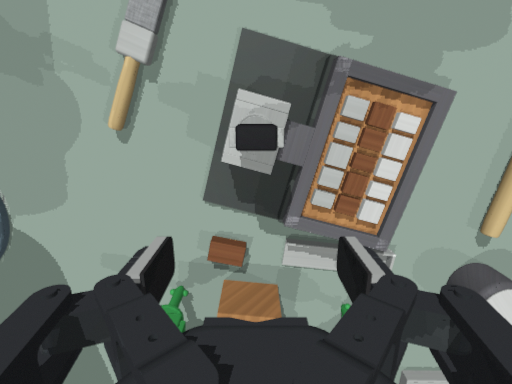

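The side view shows the pin upright, with its head-top centre at crop (195,127) against a predicted (192,125) for home, and both buttons out. The scene view agrees.

```bash
python3 -c "
from bench import ctrl
print(ctrl.hand_in())"
```

```text
the job is handed in; nothing more can be done
None
```

I took the two-button pin from the block, pinched both buttons in, and slid it down through the clevis and chase lug until the flange seated. Then I released it, backed clear and handed in at about 13.5 s.

**Last checks**
- **Seating:** the pin stopped firmly at TCP z = 0.0775 m with about 20 N, which matches the home height. After the retreat, the head top in the side view was within about 3 crop pixels (under 1 mm) of where a fully home pin should appear.
- **Buttons:** both were visibly sprung back out after release.
- **Balls:** I could not see them lock under the clevis. I infer it from the buttons being out, since they move together.
- **Arm:** the wrist force was near zero, the gripper was open, and the robot was touching nothing.

**What disagreed**
- **Fingertip height:** the pictures put the fingertips about 23 mm higher than the stated tool geometry. I went by the pictures for the grasp, and it held.
- **Mouth position:** the first estimates of the funnel bush differed by about 6 mm. A closer look brought two camera pairs to within about 1 mm of each other before I inserted the pin.

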